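# Lock the lino-cutter chest: line up the slotted disc and push the bar home

### The arm

A 6-joint arm with a two-finger parallel gripper is mounted at the origin on the work surface. World frame = base frame: x ahead of the robot, y to its left, z up, the work surface at z = 0. Lengths are in m, angles in degrees, forces in N, time in s.
With the tool pointing down it reaches from about 0.325 to 0.925 m from the base axis. Payload 3.1 kg.
Tool frame: the origin (TCP) lies at the very end of the fingers, on their centre line; the grasp point (between the pads) lies 19 mm behind it; y points along the fingers, x is the direction in which the jaws open and shut, and the axes are right-handed (so a half turn about y gives the same grasp; the last joint's range is limited). The gripper opens to 85 mm and grips with 20 to 120 N. Pads are 22 mm wide; open, the fingers measure 114 mm over their backs; the gripper's body (76 mm by 85 mm) begins 54 mm behind the grasp point. The pads swing forward as they close: fully open they stand 13 mm farther back than shut.
Start: joints at [58.373, 12.427, 92.441, -0, 75.132, -6.429], TCP at [0.266, 0.566, 0.231] pointing down, gripper open.
Joint ranges: [-157.48, 157.48], [-44.54, 120.13], [17.64, 146.25], [-64.5, 244.5], [7.68, 150.69], [-147.95, 147.95]. Speed limits (degrees/s): [159.86, 159.86, 180, 180, 180, 180].

### API

Orientations are given as [roll, pitch, yaw] about the fixed x, y, z axes, in that order (R = Rz(yaw) Ry(pitch) Rx(roll)).
In Python, from cell import reach, move_l, goto_joints, set_gripper, dwell, ik, get_image, calibration, Unreachable, close_job, get_clock, get_joints, get_qvel, get_effort, get_eef_pos, get_orientation, get_wrist_force, get_ft_torque, get_opening gives the robot as it stands. The module is installed in compiled form; this text tells all that it offers. Calls block until the motion is done:
- reach(position, orientation): joint-space move of the TCP to a pose.
- move_l(position, ori=None, velocity=0.15, guard=None): straight line of the TCP; ori=None keeps the orientation; velocity is the mean speed in m/s. With guard (N) it stops when the force on the tool has changed by that much, and returns True; else False.
- goto_joints(angles): joint-space move.
- set_gripper(opening): opening from 0.0 (shut) to 1.0 (fully open); the grip force is fixed at half the most; returns when the fingers have stopped.
- dwell(seconds).
- ik(position, orientation): joint angles nearest the present ones, or None.
- get_image(name): name is "scene" or "top"; returns the picture (480x640x3 uint8, red, green, blue); there is no depth.
- calibration(name): a dict with "vfov" (degrees; the focal length in pixels is half the picture's height over the tangent of half this angle, whatever the lens; pixels are square), "cx", "cy" (the principal point, pixels), "k1" (the pictures are not rectified: a ray, as slopes to the right and down, at radius r is drawn at 1 + k1 r^2 times it, then the intrinsics apply), "rvec" (rotation vector, rad) and "tvec" (3), from world to camera coordinates, as OpenCV has them. Camera axes: x right, y down, z forward; pixel columns grow to the right and rows downward; lengths in m; the calibration is good to about 2 mm. A picture is of the moment at which its call begins. calibration takes no time and is no camera call.
A pose or a line that the arm cannot do raises Unreachable and nothing moves.
- close_job(): hands the job in, once; it reports no verdict.
Readings, each from a call of its own:
- get_clock(): time.
- get_joints(): joint angles.
- get_qvel(): joint speeds.
- get_effort(): joint torques, N m.
- get_eef_pos(): TCP position.
- get_orientation(): TCP orientation.
- get_wrist_force(): force on the tool from outside, world axes, zero at the start.
- get_ft_torque(): the same for the moment, N m.
- get_opening(): opening from 0.0 (shut) to 1.0 (fully open).
Only numpy, scipy, OpenCV 4.12 (cv2) and the standard library are available. Lean on these libraries where they do the work, as an engineer would, in place of code of your own. Each camera call takes 0.05 s, during which the arm holds its last target.

### The job

Lock the cutter chest: push the stud on the dark disc round until the disc's slot lines up with the bar, then push the bar by its upright tab through the disc until it is fully home in the keeper beyond. Only push with the fingers: do not lift the bar, leave everything else where it is, and finish clear of the lock.

Things in the scene. Friction and masses are not known exactly. Their poses are not given: they have to be found in the camera images.
- chest: Low wooden chest for lino cutters, 360 x 220 mm, lid 70 mm above the table, fixed, with a lock on its lid. Origin: centre of its underside, on the table. Its x axis (the 360 mm way, mainly to the robot's left) is the lock's centre line and the way the bar is pushed; z up. On that line: the channel with the bar, x = -0.172 to 0.004; the disc, centre x = 0.050; the keeper, x = 0.096 to 0.142.
- disc (a joint): Angle of the dark steel locking disc about the vertical, counter-clockwise seen from above, rad. At 0 and equally at pi (3.14) its slot lies along the bar's line; end stops at -0.6 and 3.74, none at the lined-up positions. It starts between 0.55 and 2.59 and stays where it is left; about 2 N at the stud turns it.
- disc_center (a point): Centre of the disc's top face, 22 mm above the lid (0.092 above the table). The disc is 80 mm across and lies flat; a slot 20 mm wide runs right across it through the centre, ends slightly flared. x axis: along the slot.
- stud_top (a point): Top of the upright round stud on the disc, 12 mm in diameter, rising 32 mm above the disc's top face to 0.124 above the table; 30 mm from the disc's centre, square to the slot. Pushed sideways it turns the disc. It is on the chest's -y side when the joint reads 0, towards the keeper (+x) at pi/2, on the +y side at pi.
- bar: Loose steel bar, 150 long, 16 wide, 14 mm high, about 0.3 kg, in an aluminium channel: rails 32 mm over the outside, 14 mm above the lid; a strap over the bar at chest x = -0.006 to 0.004, top 25 mm above the lid. Origin: centre of its underside, 6 mm above the lid; x axis to its nose. Slides with a few N. The disc blocks it unless the slot is lined up within about 0.1 rad.
- bar_nose (a point): Tip of the bar's rounded nose, half-way up the bar. Fully home it touches the closed end of the keeper, at x = 0.130 in the chest's frame; the bar travels about 130 mm.
- bar_tab (a point): Top centre of the upright tab at the bar's tail, 10 mm thick along the bar, 16 mm wide, its top 0.124 above the table; its rear face, the bar's tail end, is 5 mm behind this point. Push on that face, low down: a fingertip 16 to 20 mm above the lid clears the rails. Behind it the channel is open.
- keeper_mouth (a point): Centre of the keeper's mouth (a tunnel 22 mm wide inside, closed at its end, its top 26 mm above the lid), on the centre line, 13 mm above the lid. x axis: into the keeper.
- ink_bottle: Black bottle with a red cap, 62 mm across, 158 mm tall, on the table beyond the chest. Origin: centre of its base. Bystander, to be left where it is.
- palette: White flower-shaped palette, 128 mm across, 16 mm high, on the table beyond the chest. Origin: centre of its base. Bystander, to be left where it is.
- saucer: White saucer, 100 mm across, 18 mm high, on the table past the keeper end of the chest. Origin: centre of its base. Bystander, to be left where it is.
- brush: Paint brush, 190 mm long, 20 mm thick, lying on the table past the tail end of the chest, about square to the bar. Origin: underside, mid-length. Bystander, to be left where it is.
- ink_jar: Small amber glass jar with a black cap, 38 mm across, 46 mm tall, on the lid beside the keeper. Origin: centre of its base. Bystander, to be left where it is.
- tube: Yellow paint tube, 80 mm long, 20 mm wide, 12 mm high, lying on the lid beside the channel. Origin: underside, near its middle. Bystander, to be left where it is.
- eraser: White eraser, 50 x 22 x 14 mm, on the lid on the channel's other side. Origin: centre of its underside. Bystander, to be left where it is.
Mind the look-alikes: they are no part of the job. Leave any pink or red look-alike of the bar alone.

How it is judged (in metres and radians):
On the way, in this order (a step that is already met when the one before it is completed fails the run):
1. the disc's slot is lined up with the bar (within 0.12 rad) (angle between the x axis of disc_center and the x axis of chest, either way round below 0.12 rad), for 0.2 s.
2. the bar is pushed through the disc, fully home in the keeper (x of bar_nose in the frame of chest above 0.125 m), for 0.2 s.
At the end, for the whole second after the job is handed in: The bar's nose is within 5 mm of the closed end of the keeper, the bar lies flat in its channel (tab not raised more than 4 mm) and at rest, and the disc's slot is in line with it within 0.12 rad (x of bar_nose in the frame of chest above 0.125 m and angle between the x axis of disc_center and the x axis of chest, either way round below 0.12 rad and z of bar_tab in the frame of chest below 0.128 m and linear speed of bar below 0.01 m/s); the robot touches nothing.
It fails at once if the bar's tail is lifted or the bar tips up out of its channel (z of bar_tab in the frame of chest above 0.142 m).
It fails at once if a bystander is displaced by more than 25 mm (distance of any of ink_bottle, palette, saucer, brush, ink_jar, tube, eraser from where it was at the start of the episode above 0.025 m).
It also fails if it takes over 51 s, if anything falls off the work surface, if the arm or the gripper's body presses on something with over 40 N, if the wrist force passes 120 N, or if a joint passes its speed limit or range.

## Working session

There is one attempt and no reset: what is moved stays moved. The work goes in short steps, each a Python script; the robot and the scene stay as the last script left them, time stands still between calls to the robot, and variables do not carry over. Pictures are saved under pics/ and viewed, and the job is handed in when it is done.

```bash
mkdir -p pics
cat > h.py <<'E'
import numpy as np, cv2
from cell import *
def cam(n):
    c=calibration(n); R,_=cv2.Rodrigues(np.array(c["rvec"],float)); t=np.array(c["tvec"],float).ravel()
    f=240/np.tan(np.radians(c["vfov"])/2); return c,R,t,f
def ray(n,px):
    c,R,t,f=cam(n); d=np.array([(px[0]-c["cx"])/f,(px[1]-c["cy"])/f]); rd=np.hypot(*d); r=rd
    for _ in range(30): r=rd/(1+c["k1"]*r*r)
    u=d*(r/rd if rd>0 else 1); return -R.T@t, R.T@np.array([u[0],u[1],1.])
def onz(n,px,z):
    o,d=ray(n,px); return o+d*(z-o[2])/d[2]
def proj(n,P):
    c,R,t,f=cam(n); p=R@np.array(P,float)+t; u=p[:2]/p[2]; u=u*(1+c["k1"]*(u@u)); return u*f+[c["cx"],c["cy"]]
def save(n,fn):
    im=get_image(n); cv2.imwrite('pics/'+fn+'.png',im[:,:,::-1]); return im
E
python3 - <<'E'
from h import *
for n in("scene","top"): save(n,n+"0"); print(n,calibration(n),ray(n,(320,240)))
print(get_clock(),get_eef_pos(),get_orientation())
E
```

```text
scene {'vfov': 54.77321489049173, 'cx': 320.2591065777338, 'cy': 241.67428002352978, 'k1': -0.039234911310108485, 'rvec': array([ 1.83793055,  1.42172232, -0.72165219]), 'tvec': array([-0.08773125, -0.24178672,  1.45135009])} (array([ 1.28643957, -0.22412306,  0.68367885]), array([-0.77662001,  0.18663046, -0.60170076]))
top {'vfov': 50.08080593336981, 'cx': 323.21140316714906, 'cy': 231.75857915924107, 'k1': -0.01277681084543217, 'rvec': array([ 2.1756405 , -2.20983687,  0.09598031]), 'tvec': array([-0.04225461,  0.51476508,  1.05021565])} (array([ 0.43798807, -0.03242394,  1.08482099]), array([ 0.05525136, -0.0102113 , -0.9985687 ]))
0.1 [0.26568883 0.56490712 0.23009799] [-89.98478819   0.12351293  64.79994172]
```

View pics/scene0.png

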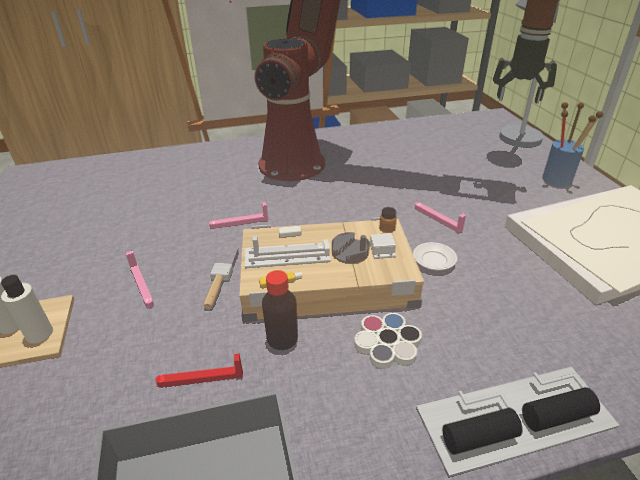

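View pics/top0.png

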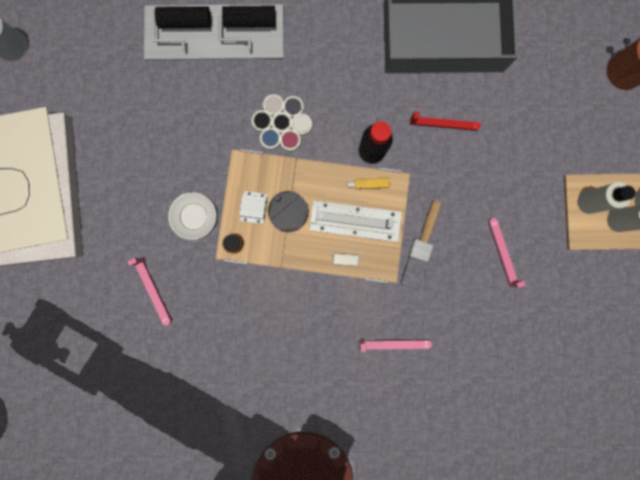

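The chest is at about (315,215) in the top view, with the disc at (289,211), the keeper at (253,207) and the channel at (355,221). I'll zoom in on these.

Run:
```python
import cv2
a=cv2.imread('pics/top0.png')[145:290,210:415]; b=cv2.imread('pics/scene0.png')[200:320,235:425]
cv2.imwrite('pics/top0z.png',cv2.resize(a,None,fx=3.9,fy=3.9,interpolation=cv2.INTER_CUBIC))
cv2.imwrite('pics/scene0z.png',cv2.resize(b,None,fx=4.2,fy=4.2,interpolation=cv2.INTER_CUBIC))
```

```text
(no output)
```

View pics/top0z.png

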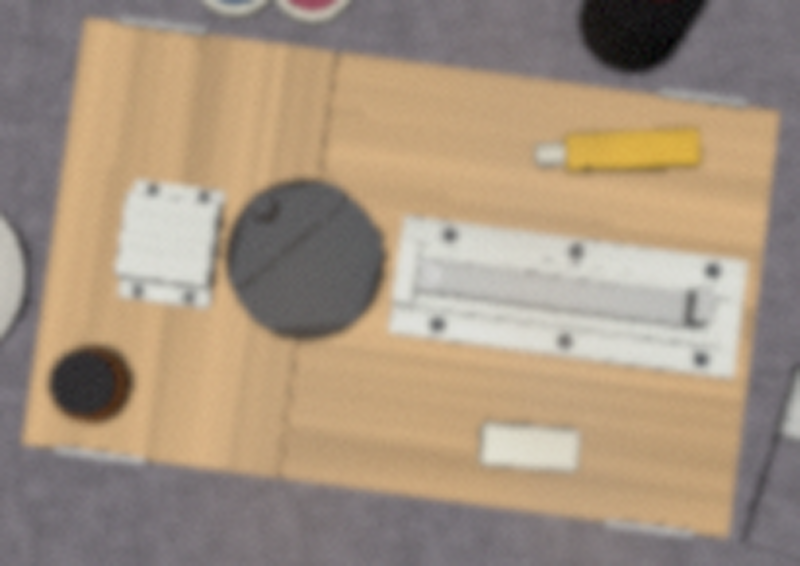

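View pics/scene0z.png

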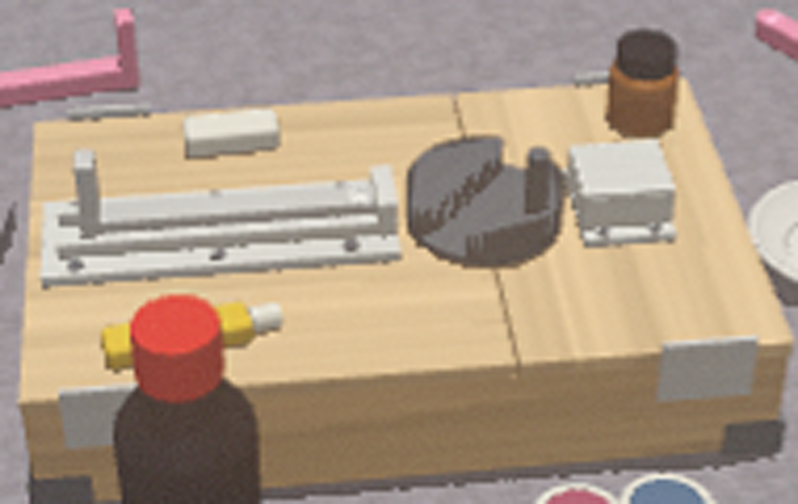

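```bash
cat > m.py <<'E'
from h import *
T=cv2.imread('pics/top0.png'); 
def z(p): return (210+(p[0]+.5)/3.9-.5,145+(p[1]+.5)/3.9-.5)
def zs(p): return (235+(p[0]+.5)/4.2-.5,200+(p[1]+.5)/4.2-.5)
# lid by wood colour mask
hsv=cv2.cvtColor(T,cv2.COLOR_BGR2HSV); m=cv2.inRange(hsv,(8,50,110),(28,255,255)); m[:, :205]=0;m[:,420:]=0;m[:140]=0;m[295:]=0
m=cv2.morphologyEx(m,cv2.MORPH_OPEN,np.ones((3,3)))
c=np.vstack(cv2.findContours(m,0,2)[0]); hull=cv2.convexHull(c); 
q=cv2.approxPolyDP(hull,6,True)[:,0]; print('hull',q.tolist())
r=cv2.boxPoints(cv2.minAreaRect(c)); 
for name,pts in(('box',r),('manual',[z((86,18)),z((780,112)),z((731,537)),z((22,445))])):
  P=np.array([onz('top',p,.07) for p in pts]); print(name,P.round(4).tolist(),'ctr',P.mean(0).round(4),[round(float(np.linalg.norm(P[i]-P[i-1])),4) for i in range(4)])
dc=onz('top',z((306,259)),.092); print('disc',dc)
for l,p in(('slotA',(240,288)),('slotB',(348,197)),('Disc L',(228,262)),('Disc R',(384,258)),('D top',(306,180)),('D bot',(306,339))): print(l,onz('top',z(p),.092).round(4))
print('stud top view',onz('top',z((264,209)),.124),'scene',onz('scene',zs((540,152)),.124))
print('tab top',onz('top',z((697,308)),.124),'scene',onz('scene',zs((86,155)),.124))
print('keeper corners z.096',[onz('top',z(p),.096).round(4).tolist() for p in((130,185),(222,190),(213,305),(117,297))])
for k in[(405,218),(747,262),(734,378),(389,332)]: print('chan',onz('top',z(k),.071).round(4))
E
python3 m.py
```

```text
hull [[231, 150], [409, 173], [396, 281], [217, 259]]
box [[0.4602, 0.1651, 0.07], [0.6799, 0.1356, 0.07], [0.6261, -0.2275, 0.07], [0.4068, -0.1922, 0.07]] ctr [ 0.5433 -0.0297  0.07  ] [0.3613, 0.2217, 0.3671, 0.2221]
manual [[0.6785, 0.1309, 0.07], [0.6251, -0.2244, 0.07], [0.4082, -0.1934, 0.07], [0.4604, 0.1639, 0.07]] ctr [ 0.5431 -0.0308  0.07  ] [0.2206, 0.3594, 0.219, 0.3611]
disc [0.5501661  0.01848527 0.092     ]
slotA [0.5361 0.0514 0.092 ]
slotB [ 0.581  -0.0028  0.092 ]
Disc L [0.5492 0.0573 0.092 ]
Disc R [ 0.5501 -0.0203  0.092 ]
D top [0.5898 0.018  0.092 ]
D bot [0.5102 0.0189 0.092 ]
stud top view [0.57110029 0.0368195  0.124     ] scene [0.57336014 0.03748172 0.124     ]
tab top [ 0.5200739  -0.17131723  0.124     ] scene [ 0.51794566 -0.17521883  0.124     ]
keeper corners z.096 [[0.5879, 0.1052, 0.096], [0.5848, 0.0596, 0.096], [0.5275, 0.0645, 0.096], [0.5322, 0.1119, 0.096]]
chan [ 0.5728 -0.0311  0.071 ]
chan [ 0.5478 -0.2051  0.071 ]
chan [ 0.4886 -0.1969  0.071 ]
chan [ 0.5147 -0.0221  0.071 ]
```

Checks against the given sizes:

| Item | Measured | Expected |
|---|---|---|
| Lid | 360 x 220 mm | 360 x 220 mm |
| Chest axis | 81.6° (channel mids give 81.7°) | – |
| Disc centre from chest frame | within 0.5 mm of direct measurement | – |
| Stud radius | 29 mm | 30 mm |
| Tab chest x | -0.145 | -0.145 |

The joint reads about 0.85 rad, so I'll turn the disc clockwise to 0, with the finger starting on the keeper side of the stud.

```bash
cat >> h.py <<'E'
C=np.array([.5431,-.0307]); A=81.57; ex=np.array([np.cos(np.radians(A)),np.sin(np.radians(A))]); ey=np.array([-ex[1],ex[0]])
def W(x,y,z): p=C+x*ex+y*ey; return [p[0],p[1],z]
def CH(p): d=np.array(p)[:2]-C; return np.array([d@ex,d@ey])
def studpose(j,off,z): # finger centre for joint angle j (rad), pushing clockwise, centre off behind stud axis
    ph=j-np.pi/2; s=np.array([.05+.03*np.cos(ph),.03*np.sin(ph)]); d=np.array([np.sin(ph),-np.cos(ph)])
    p=s-off*d; return W(p[0],p[1],z),[-90,0,A-90+np.degrees(j)]
E
python3 - <<'E'
from h import *
set_gripper(0.0)
p,o=studpose(.85,.029,.20); print(p,o,ik(p,o)); reach(p,o)
p,o=studpose(.85,.029,.102); print(move_l(p,o,.1,guard=8)); print(get_eef_pos(),get_orientation(),get_wrist_force(),get_clock())
save('scene','s1');im=save('top','t1')
b=cv2.imread('pics/s1.png')[170:320,235:425]
cv2.imwrite('pics/s1z.png',cv2.resize(b,None,fx=3.9,fy=3.9,interpolation=cv2.INTER_CUBIC))
E
```

```text
[np.float64(0.554573911997649), np.float64(0.06027879798039503), 0.2] [-90, 0, np.float64(40.271412586119965)] [ -1.00535585   5.96172784 103.30030242   0.          70.73796974
 -41.27676843]
False
[0.55540851 0.06026305 0.10286414] [-9.00668831e+01 -7.59533829e-02  4.02715568e+01] [-1.45077002 -0.84594606 -0.18132071] 4.0917
```

View pics/s1z.png

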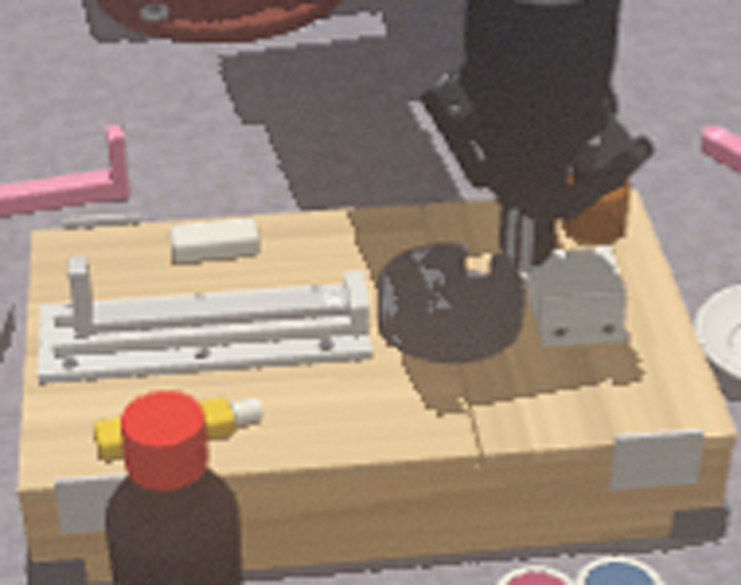

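The finger is down between the stud and the keeper, touching nothing. I'll push round the arc now.

Run:
```python
from h import *
for j in np.append(np.linspace(.85,0.06,8),.06):
    off=.017 
    p,o=studpose(j,off,.102); g=move_l(p,o,.04,guard=30); print(round(j,2),g,np.array(get_wrist_force()).round(1))
    if g: break
print(get_eef_pos(),p,get_clock())
save('scene','s2');save('top','t2')
b=cv2.imread('pics/s2.png')[170:320,235:425]
cv2.imwrite('pics/s2z.png',cv2.resize(b,None,fx=3.9,fy=3.9,interpolation=cv2.INTER_CUBIC))
```

```text
0.85 False [-0.7  0.5  0.8]
0.74 False [-1.7  0.1 -0.7]
0.62 False [-1.4  1.4  0.1]
0.51 False [-1.   1.   0.5]
0.4 False [-0.4  2.3  0.1]
0.29 False [-0.7  1.6 -0.7]
0.17 False [-0.4  1.7 -1.1]
0.06 False [ 0.4  1.5 -2.1]
0.06 False [ 0.5  1.7 -0.7]
[0.58186505 0.03302573 0.10206341] [np.float64(0.5817956015520418), np.float64(0.0330846639706897), 0.102] 6.7583
```

View pics/s2z.png

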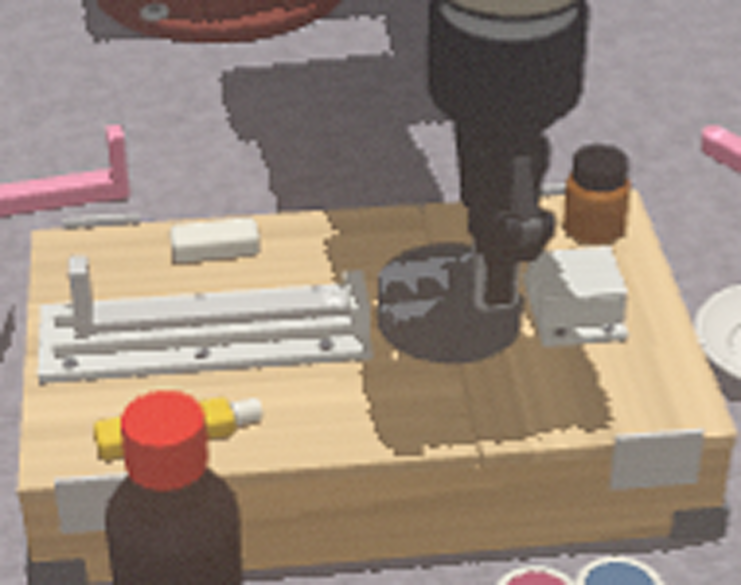

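The disc has turned, and the slot gap now shows on its left side. I'll back off, move towards the tail and measure the angle.

Run:
```python
from h import *
p,o=studpose(.06,.027,.102); move_l(p,o,.08)
p[2]=.20; move_l(p,o,.2)
q=W(-.20,0,.20); reach(q,[-90,0,A-90])
print(get_eef_pos(),get_clock())
save('scene','s3');save('top','t3')
a=cv2.imread('pics/top0.png')
for f,n,y0,y1,x0,x1 in(('s3','s3z',220,280,310,410),('t3','t3z',180,240,230,320)):
  b=cv2.imread(f'pics/{f}.png')[y0:y1,x0:x1]; cv2.imwrite(f'pics/{n}.png',cv2.resize(b,None,fx=8,fy=8,interpolation=cv2.INTER_CUBIC))
```

```text
[ 0.51375695 -0.22750561  0.19922816] 8.8583
```

View pics/s3z.png

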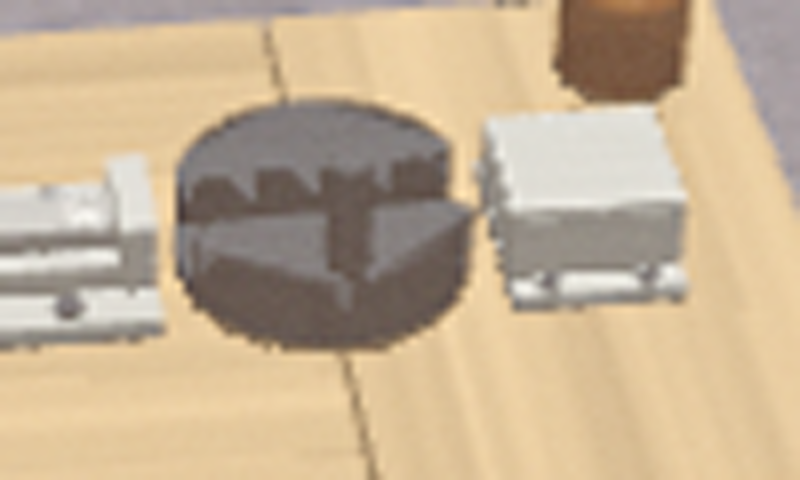

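View pics/t3z.png

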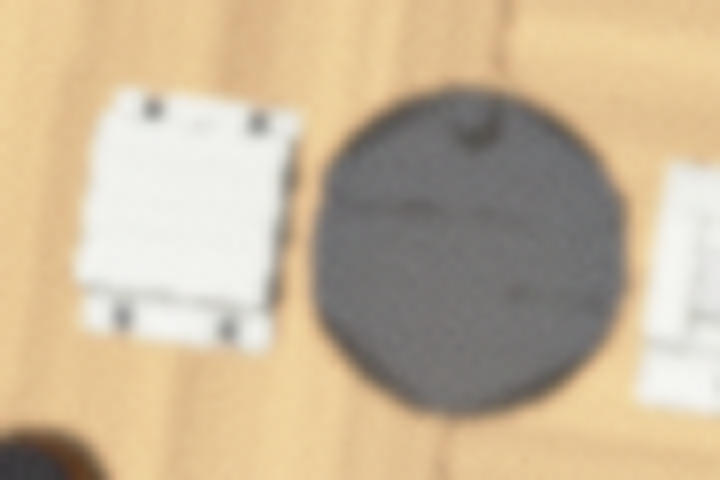

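View pics/s3.png

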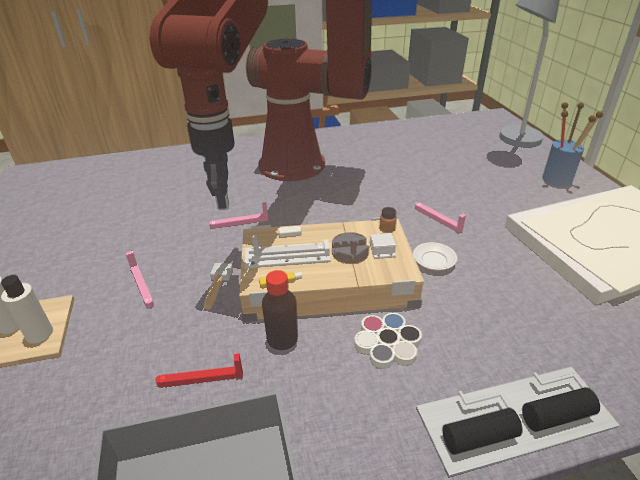

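Run:
```python
from h import *
zt=lambda p:(230+(p[0]+.5)/8-.5,180+(p[1]+.5)/8-.5)
zs=lambda p:(310+(p[0]+.5)/8-.5,220+(p[1]+.5)/8-.5)
def ang(P): x,y=CH(P)-[.05,0]; return CH(P).round(4),'r',round(float(np.hypot(x,y)),4),'j',round(float(np.arctan2(y,x)+np.pi/2),3)
print(ang(onz('top',zt((479,115)),.124)),ang(onz('scene',zs((352,170)),.124)))
for cam_,f,pts in(('top',zt,[(345,207),(425,207),(480,214),(520,293),(600,303)]),('scene',zs,[(215,220),(320,211),(380,207),(445,202)])):
  print(cam_,[CH(onz(cam_,f(p),.092)).round(4).tolist() for p in pts])
print(CH(onz('top',zt((471,250)),.092)))
```

```text
(array([ 0.0494, -0.0289]), 'r', 0.0289, 'j', -0.02) (array([ 0.0499, -0.0343]), 'r', 0.0343, 'j', -0.004)
top [[0.0808, -0.0067], [0.0616, -0.0092], [0.0481, -0.0093], [0.0359, 0.0085], [0.0163, 0.0084]]
scene [[0.0187, -0.0096], [0.0464, -0.0091], [0.0622, -0.0092], [0.0794, -0.0091]]
[ 0.04908085 -0.00030543]
```

Every reading puts the disc within 0.02 rad of lined up: the stud on both views, and the slot edge running parallel at y = -9 mm. Next is the bar.

Run:
```python
from h import *
o=[-90,0,A-90]
print(move_l(W(-.178,0,.20),o,.15)); print(move_l(W(-.178,0,.088),o,.12,guard=8))
for x in(-.158,-.14,-.12,-.10,-.08,-.06,-.045):
    g=move_l(W(x,0,.088),o,.05,guard=14); print(x,g,CH(get_eef_pos()).round(4),np.array(get_wrist_force()).round(1))
    if g: break
if not g:
    g=move_l(W(-.024,0,.088),o,.025,guard=15); print(g,CH(get_eef_pos()).round(4),np.array(get_wrist_force()).round(1))
print(get_eef_pos(),get_clock())
save('scene','s4'); b=cv2.imread('pics/s4.png')[170:320,235:425]
cv2.imwrite('pics/s4z.png',cv2.resize(b,None,fx=3.9,fy=3.9,interpolation=cv2.INTER_CUBIC))
```

```text
False
False
-0.158 False [-1.574e-01  1.000e-04] [ 0.2  0.  -0.5]
-0.14 False [-0.1393  0.0002] [ 0.1 -0.3 -1. ]
-0.12 False [-0.1194  0.    ] [ 0.5 -0.5  0.6]
-0.1 False [-0.0994  0.0001] [-0.3 -0.2 -0.6]
-0.08 False [-0.0793  0.0001] [-0.   0.3 -0.5]
-0.06 False [-0.0593  0.0002] [-0.2  0.1 -0.6]
-0.045 False [-0.0444  0.    ] [-0.3  0.5 -0.1]
True [-0.0303 -0.0003] [ 0.6 -0.7  1. ]
[ 0.53897633 -0.06075081  0.08808153] 14.75
```

View pics/s4z.png

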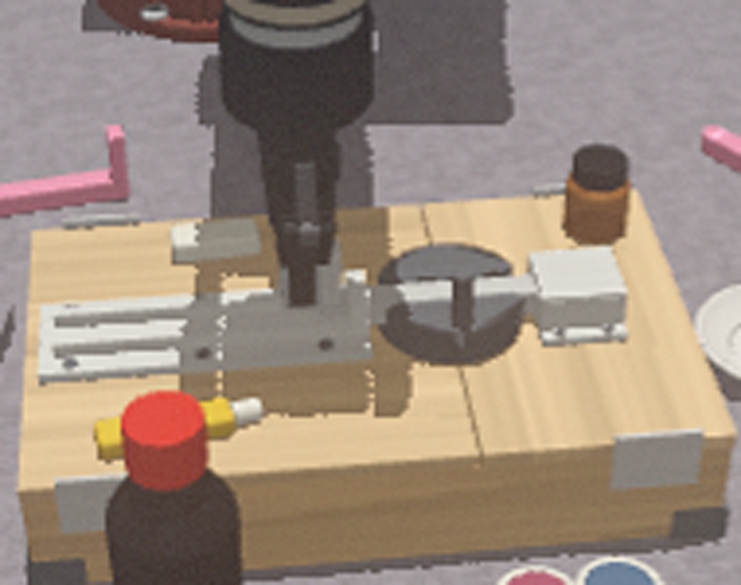

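The bar has gone through the disc into the keeper. The guard tripped at finger x = -0.030, where the closed end was predicted at -0.031. I'll press once more to confirm, then back off and look.

Run:
```python
from h import *
o=[-90,0,A-90]
print(move_l(W(-.024,0,.088),o,.02,guard=22),CH(get_eef_pos()).round(4),np.array(get_wrist_force()).round(1)); dwell(.2)
print(CH(get_eef_pos()).round(4),np.array(get_wrist_force()).round(1))
move_l(W(-.07,0,.088),o,.06); move_l(W(-.07,0,.20),o,.2); move_l(W(-.24,0,.20),o,.2)
print(get_eef_pos(),get_wrist_force(),get_clock())
save('scene','s5');save('top','t5')
for f,n,y0,y1,x0,x1,k in(('s5','s5z',200,320,235,425,4.2),('t5','t5z',145,290,210,415,3.9)):
  b=cv2.imread(f'pics/{f}.png')[y0:y1,x0:x1]; cv2.imwrite(f'pics/{n}.png',cv2.resize(b,None,fx=k,fy=k,interpolation=cv2.INTER_CUBIC))
```

```text
False [-0.0299 -0.0008] [ -3.  -18.3   0.8]
[-0.0299 -0.0008] [ -3.1 -18.    2.2]
[ 0.50770341 -0.26712024  0.19930449] [ 0.82879653  0.37464421 -0.57957755] 18.1167
```

View pics/s5z.png

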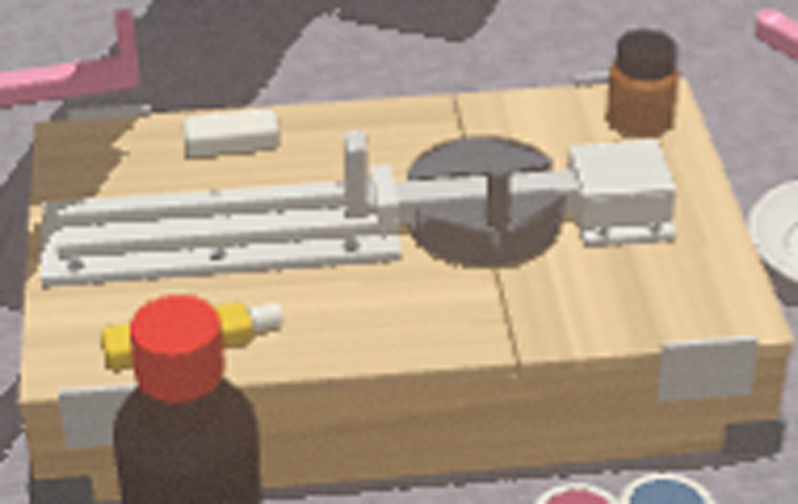

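View pics/t5z.png

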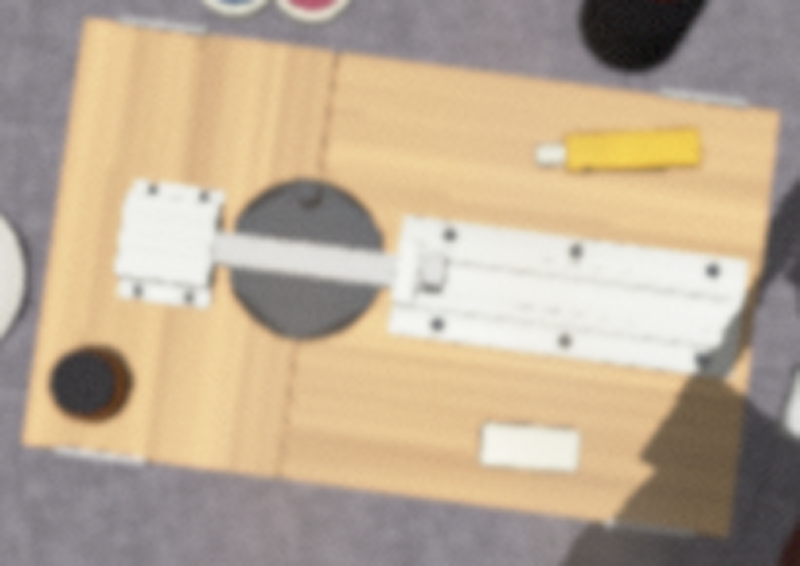

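Run:
```python
from h import *
zs=lambda p:(235+(p[0]+.5)/4.2-.5,200+(p[1]+.5)/4.2-.5)
zt=lambda p:(210+(p[0]+.5)/3.9-.5,145+(p[1]+.5)/3.9-.5)
print(CH(onz('scene',zs((355,137)),.124)),CH(onz('top',zt((432,272)),.124)),CH(onz('top',zt((310,193)),.124)))
close_job(); print(get_clock())
```

```text
[-0.01565754  0.00292641] [-0.01345892  0.00177152] [ 0.0499673  -0.02845239]
the job is handed in; nothing more can be done
the job is handed in; nothing more can be done
```

The cutter chest is locked as far as my checks show. The job is handed in, and no verdict was reported.

- **Disc:** I turned it clockwise by its stud from about 0.85 rad to 0. Camera readings after the push put it between 0 and -0.02 rad. With the bar through, the stud still sits square to the slot, at chest x = 0.050.
- **Bar:** I pushed it by the low rear face of its tab. It stopped against the keeper's end, and about 18 N more did not move it. The tab then read chest x = -0.0135 (top view) and -0.0157 (scene view), against -0.015 expected when fully home. That puts the nose at about 0.129 to 0.132, above the 0.125 needed.
- **Flatness and bystanders:** The bar looks flat in its channel. The jar, tube and eraser looked unmoved in the last pictures. I did not measure the other bystanders again, but the arm stayed above or clear of them.
- **Finish:** The gripper ended clear of the lock with about 0 N at the wrist. The clock read about 18 s of the 51 s allowed at my last reading before handing in.

Two checks disagreed slightly. The tab measured 2 to 3 mm off the centre line both before and after the push. The stud radius read 29 mm in the top view and 34 mm in the scene view, against 30 mm given. I put both down to picking pixels by eye and the 2 mm calibration.

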